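# Find the tilting bin that binds and mark it

### The arm

A 7-joint arm with a two-finger parallel gripper is mounted at the origin on the work surface. World frame = base frame: x ahead of the robot, y to its left, z up, the work surface at z = 0. Lengths are in m, angles in degrees, forces in N, time in s.
With the tool pointing down it reaches from about 0.425 to 0.875 m from the base axis. Payload 8.4 kg.
Tool frame: the origin (TCP) lies on the mounting face of the last link; the fingertips stand env.tcp_to_tips ahead of it and the grasp point (between the pads) lies 164 mm ahead of it (env.tcp_to_tips is the distance from the TCP to the fingertips, in m); z points along the fingers, y is the direction in which the jaws open and shut (so a half turn about z gives the same grasp; the last joint's range is limited). The gripper opens to 87 mm and grips with 3 to 60 N. Pads are 19 mm wide; open, the fingers measure 117 mm over their backs; the gripper's body (75 mm by 190 mm) begins 51 mm behind the grasp point.
Start: joints at [-80.34, 19.091, 2.286, 83.961, -0.768, 76.965, -3.352], TCP at [0.172, 0.627, 0.405] pointing down, gripper open.
Joint ranges: [-147.57, 147.57], [-21.85, 119.76], [-74.77, 79.35], [14.55, 137.4], [-85.83, 265.84], [4.83, 119.75], [-152.11, 152.11]. Speed limits (degrees/s): [127.2, 127.2, 159.86, 159.86, 180, 180, 180].

### API

Orientations are given as a 3x3 rotation matrix whose columns are the frame's x, y, z axes.
In Python, from cell import env gives the robot as it stands.
- The arm moves only by the shell command python3 -m pendant 'ROWS' [FORCE]. ROWS is a JSON object of lists of equal length, an entry for each row: "delta_pos": the shift along the world's x, y, z in m, a list of three; "rot": the turn, a rotation vector about the world's x, y, z in rad, a list of three; "claw": the closure, from 0 (fully open) to 1 (shut). A call has 1 to 10 rows; each row shifts and turns the commanded pose from where the row before left it; what a row does not reach is not made up. A row lasts 1/12 s, in which the tool goes at most 41.7 mm and 7.16 degrees, less where a joint would pass 70% of its speed; a pose out of reach is approached as far as the arm can. A call with a gripper value outside its range is refused whole. The fingers move at their own pace and stop on an object; FORCE is the grip in N (left out, the last holds). Time passes only in rows, so rows that do not move let the fingers close. It gives the time, the measured TCP pose, the force and the opening at its end, in the units of the state.
- env.sense(): the state, without advancing time (a new reading comes with each control period).
- env.camera(name): name is "scene" or "side" or "wrist"; returns (picture, depth): 480x640x3 uint8, red, green, blue; 480x640 float32, m along the optical axis (not along the pixel's ray), 0 where there is no reading.
- env.calibration(name): a dict with "fovy" (degrees; the focal length in pixels is half the picture's height over the tangent of half this angle, whatever the lens; pixels are square), "cx", "cy" (the principal point, pixels), "T" (4x4, takes a point from camera to world coordinates). Camera axes: x right, y up, looking along -z (the intrinsics and any distortion apply to the point x, -y, -z); pixel columns grow to the right and rows downward; lengths in m; the calibration is good to about 2 mm. A picture is of the moment at which its call begins: read the wrist's pose just before it. calibration takes no time and is no camera call; for the wrist camera it gives the pose at the moment of the call.
- env.sign_off(): hands the job in, once; it reports no verdict.
The state is a dict: "time_s": time; "q": joint angles; "joint_velocities": joint speeds; "tau": joint torques, N m; "ee_pos": TCP position; "tcp_rot": TCP orientation; "contact_force": force on the tool from outside, world axes, zero at the start; "moment": the same for the moment, N m; "gripper_width": finger opening in m.
Only numpy, scipy, OpenCV 4.12 (cv2) and the standard library are available. Lean on these libraries where they do the work, as an engineer would, in place of code of your own. Each camera call takes 0.05 s, during which the arm holds its last target.

### The job

One of the two tilting tin bins under the teak shelf binds partway through its swing. Swing each bin gently outward until it comes firmly up against the end of its travel (a pull of 6 to 10 N is plenty; never push or pull a bin with more than 20 N): leave the one that swings freely hanging fully out, and push the one that binds fully home again. Then stand the brass weight upright on the middle of the cork pad above the bin that binds, and leave everything else undisturbed.

Things in the scene. Friction and masses are not known exactly. Their poses are not given: they have to be found in the camera images.
- rack: fixed teak rack. Origin: centre of its foot, on the table; x from front to back, y to its left seen from the robot, z up; it may stand turned a little. The 18 mm shelf board spans x -60 to 140, y -200 to 200 mm, top at z = 168. Two green tin bins tilt out below and in front of it; between front wall and shelf edge their mouths are open for 85 mm. Cheeks beside the bins are 58 mm high.
- bin_left: left (+y) open-topped tin bin, 0.2 to 0.3 kg. Origin: mid-width on its pivot axis; axes as the rack's when shut. Front wall: outer face x = 0, inner face x = 5 mm, rim z = 120; inside 138 mm wide, floor z = -1; side walls up to z = 80, back wall at x = 101 up to z = 57. Open it by pushing outward on the inside of the front wall near the rim; shut it by pushing the rim from outside.
- swing_left (a joint): angle of bin_left, rad: 0 = fully home (rigid stop), grows as the rim swings out (to the rack's -x) and down. Starts up to 0.1 ajar; stays where left. Drags up to 3 N at the rim. One bin, either one, swings sound to 0.72 or more; the other binds somewhere in 0.25 to 0.5. Both ends of travel are springy, 1 to 3 N per mm at the rim.
- pivot_left (a point): fixed point on the pivot axis of bin_left, mid-width, 20 mm above the table; the axis is parallel to the rack's y. The rim is 120 mm from it.
- rim_left (a point): middle of the top edge of the front wall of bin_left; moves with the bin
- pad_left (a point): centre of the top of the round cork pad (70 mm across, 3 mm thick, top 171 mm above the table) on the shelf above bin_left
- bin_right: right (-y) open-topped tin bin, 0.2 to 0.3 kg. Origin: mid-width on its pivot axis; axes as the rack's when shut. Front wall: outer face x = 0, inner face x = 5 mm, rim z = 120; inside 138 mm wide, floor z = -1; side walls up to z = 80, back wall at x = 101 up to z = 57. Open it by pushing outward on the inside of the front wall near the rim; shut it by pushing the rim from outside.
- swing_right (a joint): angle of bin_right, rad: 0 = fully home (rigid stop), grows as the rim swings out (to the rack's -x) and down. Starts up to 0.1 ajar; stays where left. Drags up to 3 N at the rim. One bin, either one, swings sound to 0.72 or more; the other binds somewhere in 0.25 to 0.5. Both ends of travel are springy, 1 to 3 N per mm at the rim.
- pivot_right (a point): fixed point on the pivot axis of bin_right, mid-width, 20 mm above the table; the axis is parallel to the rack's y. The rim is 120 mm from it.
- rim_right (a point): middle of the top edge of the front wall of bin_right; moves with the bin
- pad_right (a point): centre of the top of the round cork pad (70 mm across, 3 mm thick, top 171 mm above the table) on the shelf above bin_right
- weight: turned brass marker weight, 0.22 kg, standing upright on the table to one side: a plain cylinder 32 mm across and 36 mm tall, then a small knob 20 mm across up to 58 mm. Origin: centre of its underside, z up
- jar: bystander, leave alone: amber glass jar with a steel lid, 44 mm across, 70 mm tall, on the table
- screwdriver: bystander, leave alone: screwdriver, 150 mm long, lying on the table
- binnacle_lamp: bystander, leave alone: brass and glass lamp, 68 mm across, 127 mm tall, at the back middle of the shelf
- rose_dial: bystander, leave alone: white porcelain compass rose disc, 80 mm across, 8 mm thick, lying on the shelf
- barometer_case: bystander, leave alone: round walnut barometer case, 90 mm across, 37 mm tall, on the shelf
- dividers: bystander, leave alone: steel dividers, about 110 mm long, 8 mm thick, lying on the shelf
- prism: bystander, leave alone: three-sided glass prism standing on end, 45 mm tall, 17 mm from axis to edges, on the shelf's front edge between the two cork pads
Mind the look-alikes: they are no part of the job. Leave any green look-alike of the weight alone.

How it is judged (in metres and radians):
On the way:
1. the bin that binds has been pulled firmly (over 5 N) against the place where it binds (((value of joint swing_left between 0.18 and 0.6 rad and contact force between any of the fingers, the arm and bin_left above 5 N) or (value of joint swing_right between 0.18 and 0.6 rad and contact force between any of the fingers, the arm and bin_right above 5 N))), for 0.1 s.
At the end, for the whole second after the job is handed in: The bin that binds is home (under 0.06 rad), the sound bin hangs fully out (over 0.62 rad), and the brass weight stands upright (within 0.1 rad) and at rest on the cork pad above the binding bin, its centre within 20 mm of the pad's centre (((value of joint swing_left below 0.06 rad and value of joint swing_right above 0.62 rad and horizontal distance between weight and pad_left below 0.02 m) or (value of joint swing_right below 0.06 rad and value of joint swing_left above 0.62 rad and horizontal distance between weight and pad_right below 0.02 m)) and z of weight in the frame of rack between 0.165 and 0.177 m and angle between weight's own z axis and vertical below 0.1 rad and linear speed of weight below 0.02 m/s); the robot touches nothing.
It fails at once if a bin is pushed or pulled with more than 20 N (contact force between any of the fingers, the arm and bin_left above 20 N or contact force between any of the fingers, the arm and bin_right above 20 N).
It fails at once if a bystander is moved more than 30 mm (distance of any of jar, screwdriver, binnacle_lamp, rose_dial, barometer_case, dividers, prism from where it was at the start of the episode above 0.03 m).
It also fails if it takes over 70 s, if anything falls off the work surface, if the arm or the gripper's body presses on something with over 40 N, if the wrist force passes 120 N, or if a joint passes its speed limit or range.

## Working session

There is one attempt and no reset: what is moved stays moved. The work goes in short steps, Python scripts to look and compute and a shell command to move; the robot and the scene stay as the last step left them, time stands still between calls to the robot, and variables do not carry over. Pictures are saved under pics/ and viewed, and the job is handed in when it is done.

```bash
mkdir -p pics; ls; python3 - <<'E'
from cell import env
import cv2,numpy as np
s=env.sense()
print({k:np.round(v,3).tolist() for k,v in s.items()}, env.tcp_to_tips)
for n in ["scene","side","wrist"]:
    c=env.calibration(n); print(n,c['fovy'],c['cx'],c['cy'],np.round(c['T'],4).tolist(),[k for k in c])
    p,d=env.camera(n); cv2.imwrite(f"pics/{n}0.png",p[:,:,::-1]); np.save(f"pics/{n}0.npy",d)
E
```

```text
pics
{'time_s': 0.0, 'q': [-80.341, 19.133, 2.284, 84.013, -0.767, 76.965, -3.352], 'joint_velocities': [-0.106, 0.099, -0.049, -0.021, -0.102, -0.008, 0.017], 'tau': [-0.001, -65.634, 1.335, -40.381, -0.06, 0.045, 0.0], 'ee_pos': [0.172, 0.627, 0.404], 'tcp_rot': [[-0.964, 0.265, -0.0], [0.265, 0.964, -0.002], [-0.0, -0.002, -1.0]], 'contact_force': [-0.03, 0.285, 0.398], 'moment': [-0.011, 0.012, -0.055], 'gripper_width': 0.087} 0.1822
scene 57.358928792712916 315.3483099067376 241.48541890985643 [[-0.8587, -0.3396, 0.3839, 0.9413], [0.5121, -0.5386, 0.6691, 0.5676], [-0.0205, 0.7711, 0.6364, 0.7197], [0.0, 0.0, 0.0, 1.0]] ['fovy', 'cx', 'cy', 'T']
side 53.88991766155305 315.34475134985297 246.14032683865844 [[-0.8067, 0.4665, -0.3627, 0.2044], [-0.5907, -0.6198, 0.5167, 0.4822], [0.0163, 0.6311, 0.7756, 0.8803], [0.0, 0.0, 0.0, 1.0]] ['fovy', 'cx', 'cy', 'T']
wrist 59.433379206656724 323.3644608805708 233.61960853358173 [[0.2649, -0.9206, -0.287, 0.0928], [0.9643, 0.2528, 0.0792, 0.6484], [-0.0004, -0.2977, 0.9547, 0.3835], [0.0, 0.0, 0.0, 1.0]] ['fovy', 'cx', 'cy', 'T']
```

View pics/scene0.png

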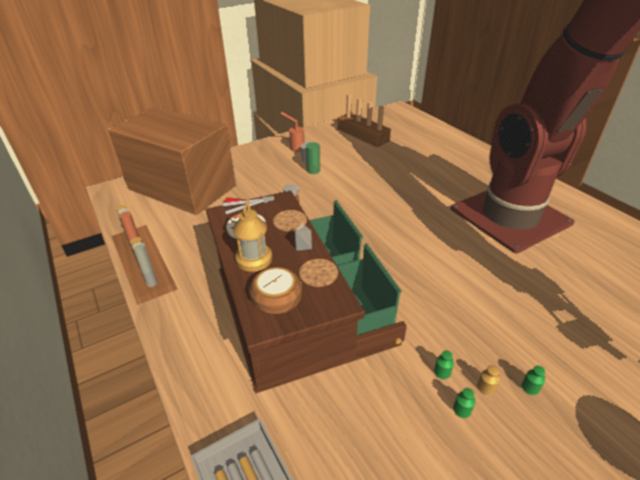

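View pics/side0.png

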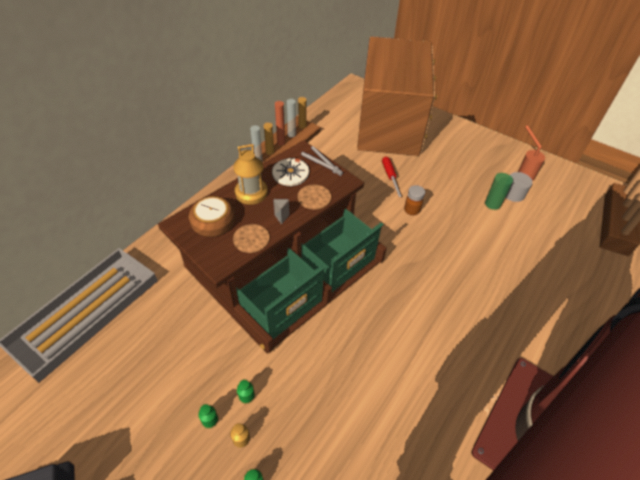

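View pics/wrist0.png

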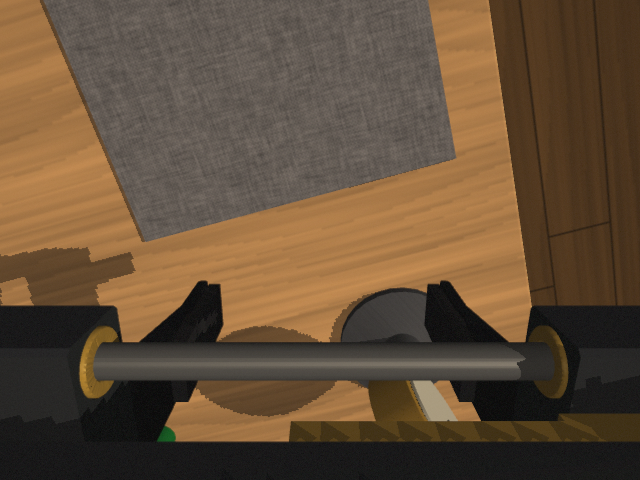

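The scene view shows the pads at about (290,220) and (319,272), the brass weight at (489,380) among green look-alikes, and the bins facing the robot. The side view shows the pads at (314,197) and (251,238), and the weight at (240,435). Next I'll measure these positions.

```bash
cat > h.py <<'E'
import numpy as np,cv2
from cell import env
def ray(c,u,v):
    f=240/np.tan(np.radians(c['fovy']/2)); T=c['T']
    d=np.stack([(np.asarray(u)-c['cx'])/f,-(np.asarray(v)-c['cy'])/f,-np.ones_like(np.asarray(u,float))],-1)
    return T[:3,3], d@T[:3,:3].T
def plane(c,u,v,z):
    o,d=ray(c,u,v); t=(z-o[2])/d[...,2]; return o+d*t[...,None]
def cloud(c,D):
    u,v=np.meshgrid(np.arange(640),np.arange(480)); o,d=ray(c,u,v); return o+d*D[...,None]
E
python3 - <<'E'
from h import *
for n,px in [("scene",dict(padA=(290,220),padB=(319,272),w=(489,380),jar=(290,190))),("side",dict(padA=(314,197),padB=(251,238),w=(240,435),jar=(414,200)))]:
    c=env.calibration(n); D=np.load(f"pics/{n}0.npy"); img=cv2.imread(f"pics/{n}0.png"); P=cloud(c,D)
    for k,(u,v) in px.items(): print(n,k,P[v,u].round(3),D[v,u])
    hsv=cv2.cvtColor(img,cv2.COLOR_BGR2HSV)
    for k in("padA","padB"):
        u,v=px[k]; print(k,hsv[v,u])
    # shelf board
    m=(abs(P[...,2]-.168)<.006)&(D>0)&(P[...,0]>.3)
    lab=cv2.connectedComponentsWithStats(m.astype(np.uint8))
    i=1+np.argmax(lab[2][1:,4]); pts=P[lab[1]==i][:,:2].astype(np.float32)
    r=cv2.minAreaRect(pts); print("shelf",r,cv2.boxPoints(r).round(3).tolist())
    # pads
    pm=(hsv[...,0]>8)&(hsv[...,0]<20)&(hsv[...,2]>130)&(abs(P[...,2]-.171)<.008)
    n2,l,s,ce=cv2.connectedComponentsWithStats(pm.astype(np.uint8))
    for j in range(1,n2):
        if s[j,4]>150:
            con=cv2.findContours((l==j).astype(np.uint8),0,1)[0][0]; e=cv2.fitEllipse(con); print("pad",s[j,4],e[0],plane(c,*e[0],.171).round(4))
    # brass weight
    x,y=px['w']; Q=P[y-25:y+25,x-20:x+20].reshape(-1,3); h=hsv[y-25:y+25,x-20:x+20].reshape(-1,3)
    k=(h[:,0]>12)&(h[:,0]<30)&(Q[:,2]>.01)&(Q[:,2]<.065); print("w",Q[k].mean(0),Q[k].min(0),Q[k].max(0),k.sum())
    g=(hsv[...,0]>65)&(hsv[...,0]<90)&(hsv[...,1]>90)&(P[...,2]>.05)
    n2,l,s,ce=cv2.connectedComponentsWithStats(g.astype(np.uint8))
    for j in range(1,n2):
        if s[j,4]>100: q=P[l==j]; print("green",s[j,4],ce[j].round(),q.min(0).round(3),q.max(0).round(3))
    cv2.imwrite(f"pics/{n}crop.png",cv2.resize(img[150:450,180:560] if n=="scene" else img[130:480,150:450],None,fx=2,fy=1.7 if 0 else 2)[:600])
E
```

```text
scene padA [ 0.619 -0.098  0.171] 0.91841453
scene padB [0.649 0.069 0.171] 0.7952421
scene w [0.467 0.34  0.037] 0.7687872
scene jar [ 0.561 -0.207  0.166] 1.0167234
padA [ 14 134 196]
padB [ 14 134 198]
shelf ((0.6930277943611145, -0.027764633297920227), (0.4022163152694702, 0.19978287816047668), 79.50303649902344) [[0.5580000281333923, -0.2070000022649765], [0.7549999952316284, -0.24400000274181366], [0.828000009059906, 0.15199999511241913], [0.6309999823570251, 0.18799999356269836]]
pad 234 (332.4438171386719, 28.13067054748535) [-0.2778 -1.3391  0.171 ]
pad 926 (100.6954116821289, 54.482139587402344) [ 0.7412 -1.5507  0.171 ]
pad 397 (191.34486389160156, 174.22952270507812) [ 0.7343 -0.3924  0.171 ]
pad 565 (289.54449462890625, 219.73162841796875) [ 0.6193 -0.0997  0.171 ]
pad 163 (253.53988647460938, 253.02349853515625) [ 0.7281 -0.0427  0.171 ]
pad 878 (318.29168701171875, 272.2676086425781) [0.6506 0.0687 0.171 ]
w [0.46498575 0.33805069 0.03604049] [0.4458918  0.31903708 0.01004855] [0.52124352 0.35288053 0.058546  ] 430
green 159 [322. 225.] [ 0.481 -0.158  0.052] [ 0.534 -
[... 476 characters left out ...]
41, -0.20499999821186066], [0.7549999952316284, -0.24300000071525574], [0.8299999833106995, 0.15199999511241913], [0.6299999952316284, 0.1899999976158142]]
pad 373 (395.51641845703125, 101.63493347167969) [ 0.6553 -0.5048  0.171 ]
pad 246 (308.4486389160156, 150.731689453125) [ 0.7172 -0.2107  0.171 ]
pad 394 (290.9737243652344, 171.85887145996094) [ 0.7048 -0.1292  0.171 ]
pad 650 (313.85614013671875, 196.48426818847656) [ 0.6187 -0.0978  0.171 ]
pad 816 (250.45162963867188, 237.93858337402344) [0.6499 0.0694 0.171 ]
w [0.4534496  0.33969601 0.03960079] [0.44213444 0.32138231 0.01016047] [0.47336794 0.35295593 0.0598933 ] 349
green 4366 [310. 271.] [ 0.204 -0.163  0.05 ] [0.633 0.482 0.88 ]
```

```bash
python3 - <<'E'
import cv2
a=cv2.imread("pics/scene0.png");b=cv2.imread("pics/side0.png")
cv2.imwrite("pics/c1.png",cv2.resize(a[180:420,200:560],None,fx=2.2,fy=2.2,interpolation=cv2.INTER_CUBIC))
cv2.imwrite("pics/c2.png",cv2.resize(b[140:380,150:410],None,fx=2.5,fy=2.5,interpolation=cv2.INTER_CUBIC))
E
```

```text
(no output)
```

View pics/c1.png

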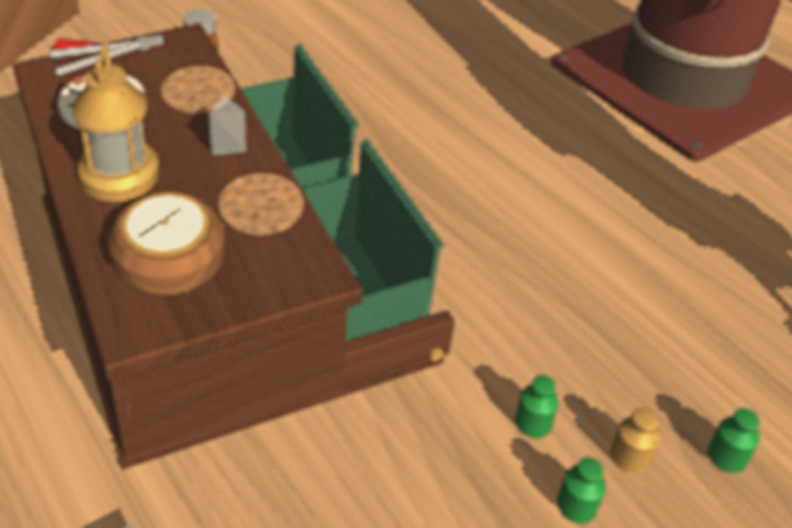

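View pics/c2.png

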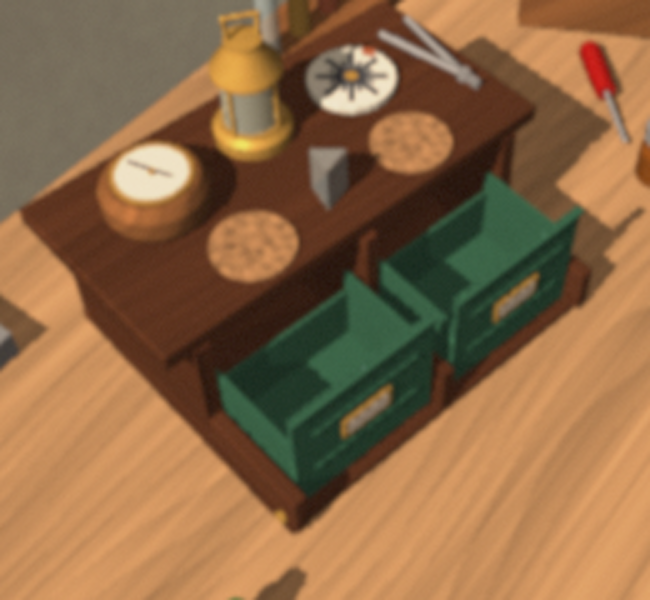

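```bash
cat >> h.py <<'E'
psi=np.radians(-10.55); O=np.array([.6535,-.0200]); ex=np.array([np.cos(psi),np.sin(psi)]); ey=np.array([-ex[1],ex[0]])
def rack(P): q=np.asarray(P)[...,:2]-O; return np.stack([q@ex,q@ey,np.asarray(P)[...,2]],-1)
def world(x,y): return O+x*ex+y*ey
E
python3 - <<'E'
from h import *
for n in ["scene","side"]:
    c=env.calibration(n); D=np.load(f"pics/{n}0.npy"); img=cv2.imread(f"pics/{n}0.png"); W=cloud(c,D);P=rack(W)
    hsv=cv2.cvtColor(img,cv2.COLOR_BGR2HSV); ok=D>0
    gr=ok&(hsv[...,0]>60)&(hsv[...,0]<95)&(hsv[...,1]>70)
    for nm,s in(("L",1),("R",-1)):
        m=gr&(P[...,0]<-.06)&(P[...,0]>-.25)&(abs(P[...,1]-s*.085)<.05)&(P[...,2]>.04)
        q=P[m]; print(n,nm,m.sum(),"zmax",q[:,2].max(),"top pts",q[q[:,2]>q[:,2].max()-.006].mean(0).round(4))
        for lo in np.arange(.06,.145,.02):
            k=(q[:,2]>lo)&(q[:,2]<lo+.02)&(q[:,0]<-.12)
            if k.any(): print("   z",round(lo+.01,2),"x min/med/max",np.round([q[k,0].min(),np.median(q[k,0]),q[k,0].max()],3),k.sum())
    # look-alikes
    m=ok&(hsv[...,0]>50)&(hsv[...,0]<75)&(hsv[...,1]>120)&(W[...,2]>.02)&(W[...,2]<.065)&(W[...,1]>.2)
    k,l,s,ce=cv2.connectedComponentsWithStats(m.astype(np.uint8))
    for j in range(1,k):
        if s[j,4]>60: 
            w=W[l==j]; t=w[w[:,2]>w[:,2].max()-.004]; print("green",s[j,4],ce[j].round(),"top",t.mean(0).round(3))
    x,y=(489,380) if n=="scene" else (240,435)
    w=W[y-25:y+25,x-20:x+20].reshape(-1,3);h=hsv[y-25:y+25,x-20:x+20].reshape(-1,3)
    k=(h[:,0]>12)&(h[:,0]<30)&(h[:,1]>100)&(w[:,2]>.056)&(w[:,2]<.065)
    print("brass top",w[k].mean(0).round(4),k.sum())
    # shelf things
    m=ok&(P[...,2]>.174)&(P[...,0]>-.07)&(P[...,0]<.15)&(abs(P[...,1])<.21)
    k,l,s,ce=cv2.connectedComponentsWithStats(m.astype(np.uint8))
    for j in range(1,k):
        if s[j,4]>20: w=P[l==j]; print("shelf obj",ce[j].round(),w.min(0).round(3),w.max(0).round(3))
E
```

```text
scene L 924 zmax 0.1417830295664101 top pts [-0.1477  0.0867  0.1389]
   z 0.07 x min/med/max [-0.147 -0.146 -0.144] 160
   z 0.09 x min/med/max [-0.148 -0.146 -0.144] 179
   z 0.11 x min/med/max [-0.147 -0.146 -0.145] 194
   z 0.13 x min/med/max [-0.151 -0.146 -0.145] 239
   z 0.15 x min/med/max [-0.15  -0.149 -0.146] 27
scene R 613 zmax 0.14199798943521125 top pts [-0.1495 -0.0818  0.1389]
   z 0.07 x min/med/max [-0.148 -0.146 -0.145] 98
   z 0.09 x min/med/max [-0.149 -0.147 -0.144] 129
   z 0.11 x min/med/max [-0.149 -0.147 -0.146] 132
   z 0.13 x min/med/max [-0.152 -0.148 -0.146] 171
   z 0.15 x min/med/max [-0.151 -0.149 -0.147] 12
green 277 [445. 362.] top [0.505 0.271 0.056]
green 324 [535. 378.] top [0.392 0.378 0.056]
green 334 [465. 401.] top [0.529 0.345 0.056]
brass top [0.4591 0.3363 0.0569] 34
shelf obj [250. 237.] [-0.008 -0.188  0.174] [0.114 0.04  0.296]
shelf obj [303. 236.] [-0.031 -0.009  0.174] [-0.003  0.018  0.215]
shelf obj [276. 290.] [0.024 0.074 0.174] [0.112 0.158 0.207]
side L 876 zmax 0.1440757631408368 top pts [-0.151   0.0863  0.1407]
   z 0.07 x mi
[... 434 characters left out ...]
-0.155 -0.152 -0.15 ] 158
   z 0.13 x min/med/max [-0.157 -0.152 -0.147] 159
   z 0.15 x min/med/max [-0.157 -0.153 -0.148] 101
green 249 [245. 390.] top [0.501 0.272 0.058]
green 276 [207. 415.] top [0.527 0.346 0.057]
green 142 [253. 475.] top [0.39  0.378 0.057]
brass top [0.4576 0.337  0.0574] 64
shelf obj [249. 176.] [ 0.046 -0.027  0.174] [0.111 0.041 0.297]
shelf obj [318. 152.] [ 0.06  -0.192  0.174] [ 0.097 -0.18   0.177]
shelf obj [290. 171.] [ 0.03  -0.136  0.174] [ 0.11  -0.057  0.179]
shelf obj [333. 168.] [-0.013 -0.18   0.174] [ 0.033 -0.169  0.179]
shelf obj [212. 216.] [0.021 0.07  0.174] [0.107 0.16  0.208]
shelf obj [281. 209.] [-0.033 -0.011  0.174] [-0.002  0.018  0.215]
```

```bash
python3 -m pendant '{"delta_pos":[[0.01,-0.04,0],[0.01,-0.04,0]],"rot":[[0,0,0],[0,0,0]],"claw":[0,0]}'; python3 -c "
from cell import env; print(env.sense()['q'])"
```

```text
time_s: 0.32
ee_pos: [0.191, 0.547, 0.4028]
tcp_rot: [[-0.965, 0.262, -0.001], [0.262, 0.965, -0.002], [0.0, -0.003, -1.0]]
contact_force: [0.9, -0.2, 1.0]
gripper_width: 0.0872
[-77.73175737  11.01296701   2.97957765  94.33086662  -0.60175934
  74.81612856   0.16862214]
```

```bash
python3 -m pendant '{"delta_pos":[[0.024,-0.031,0],[0.024,-0.031,0],[0.024,-0.031,0],[0.024,-0.031,0],[0.024,-0.031,0],[0.024,-0.031,0],[0.024,-0.031,0],[0.024,-0.031,0],[0.024,-0.031,0],[0.024,-0.031,0]],"rot":[[0,0,0.04],[0,0,0.041],[0,0,0],[0,0,0],[0,0,0],[0,0,0],[0,0,0],[0,0,0],[0,0,0],[0,0,0]],"claw":[1,1,1,1,1,1,1,1,1,1]}' 20
python3 -m pendant '{"delta_pos":[[0.025,-0.03,0],[0.025,-0.03,0],[0.025,-0.03,0],[0.025,-0.03,0],[0.025,-0.032,0],[0,0,0]],"rot":[[0,0,0],[0,0,0],[0,0,0],[0,0,0],[0,0,0],[0,0,0]],"claw":[1,1,1,1,1,1]}'
```

```text
time_s: 1.15
ee_pos: [0.4327, 0.2349, 0.4048]
tcp_rot: [[-0.983, 0.186, 0.0], [0.186, 0.983, 0.0], [0.0, 0.0, -1.0]]
contact_force: [0.8, 0.2, 0.2]
gripper_width: 0.0282
time_s: 1.65
ee_pos: [0.5599, 0.0773, 0.4048]
tcp_rot: [[-0.981, 0.194, 0.002], [0.194, 0.981, -0.004], [-0.003, -0.003, -1.0]]
contact_force: [-0.6, -1.5, 0.1]
gripper_width: 0.001
```

```bash
python3 -m pendant '{"delta_pos":[[-0.003,0.006,0],[0,0,0],[0,0,0]],"rot":[[0,0,0.008],[0,0,0],[0,0,0]],"claw":[1,1,1]}'
python3 - <<'E'
from h import *
for n in["side","wrist","scene"]:
    p,d=env.camera(n); cv2.imwrite(f"pics/{n}1.png",p[:,:,::-1])
s=env.sense();print(s['ee_pos'],rack(s['ee_pos']),s['contact_force'])
E
```

```text
time_s: 1.9
ee_pos: [0.5535, 0.0922, 0.4045]
tcp_rot: [[-0.984, 0.176, -0.001], [0.176, 0.984, 0.0], [0.001, 0.0, -1.0]]
contact_force: [-0.1, 0.3, 0.9]
gripper_width: 0.0001
[0.5536277  0.09166129 0.40480301] [-0.11862846  0.09148774  0.40480301] [-0.06938034 -0.01212266  0.23964362]
```

View pics/side1.png

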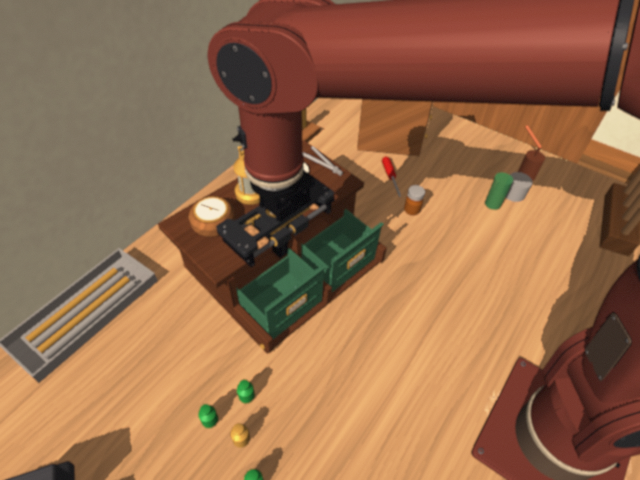

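View pics/wrist1.png

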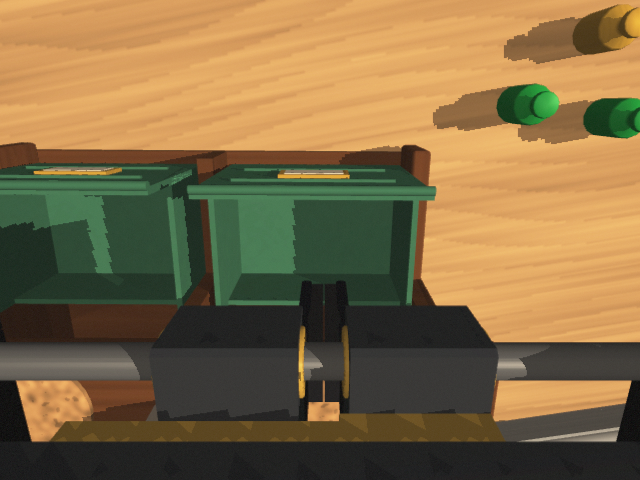

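The wrist view shows the closed fingers above the left bin's mouth, centred at about (325,300), with the front rim at row 190. The side view shows the gripper clear of the lamp. Next I'll lower the fingers in.

```bash
python3 -m pendant '{"delta_pos":[[0,0,-0.03],[0,0,-0.03],[0,0,-0.03],[0,0,-0.015],[0,0,0],[0,0,0]],"rot":[[0,0,0],[0,0,0],[0,0,0],[0,0,0],[0,0,0],[0,0,0]],"claw":[1,1,1,1,1,1]}'; python3 -c "
from h import *
s=env.sense();print(rack(s['ee_pos']),s['contact_force']@np.r_[ex,0])"
python3 -m pendant '{"delta_pos":[[-0.0049,0.0009,0],[-0.0049,0.0009,0],[-0.0025,0.0005,0],[0,0,0]],"rot":[[0,0,0],[0,0,0],[0,0,0],[0,0,0]],"claw":[1,1,1,1]}'; python3 -c "
from h import *
s=env.sense();print(rack(s['ee_pos']),s['contact_force']@np.r_[ex,0])"
```

```text
time_s: 2.55
ee_pos: [0.5538, 0.0911, 0.2997]
tcp_rot: [[-0.984, 0.177, -0.001], [0.177, 0.984, -0.001], [0.001, -0.001, -1.0]]
contact_force: [1.2, -0.7, 0.5]
gripper_width: 0.0001
[-0.11837973  0.09097853  0.29970738] 1.2536561445998942
time_s: 2.88
ee_pos: [0.5413, 0.0934, 0.3007]
tcp_rot: [[-0.984, 0.177, 0.001], [0.177, 0.984, 0.001], [-0.001, 0.001, -1.0]]
contact_force: [-0.2, -0.0, 0.4]
gripper_width: 0.0004
[-0.13107419  0.09091788  0.30074567] -0.1550664367713864
```

```bash
cat > st.py <<'E'
from h import *
import sys
s=env.sense();p=rack(s['ee_pos']); F=s['contact_force']
y=[.085,-.085][sys.argv[1]=='R']; tipx=p[0]-.0095; tz=p[2]-.1822
# wall inner-face: point (5mm, r) rotated; solve theta
from scipy.optimize import brentq
X=tipx+.150; Z=tz-.020
f=lambda t: X*np.cos(t)+Z*np.sin(t)-.005
th=brentq(f,-.3,1.3); r=-X*np.sin(th)+Z*np.cos(th)
print("t %.2f rack %s tipz %.4f theta~%.3f r %.3f  Fx %.2f Fy %.2f Fz %.2f"%(s['time_s'],p.round(4),tz,th,r,F[:2]@ex,F[:2]@ey,F[2]))
E
python3 -m pendant '{"delta_pos":[[-0.0039,0.0007,0],[-0.0039,0.0007,0],[-0.0039,0.0007,0],[-0.0039,0.0007,0],[0,0,0],[0,0,0]],"rot":[[0,0,0],[0,0,0],[0,0,0],[0,0,0],[0,0,0],[0,0,0]],"claw":[1,1,1,1,1,1]}'; python3 st.py L
python3 -m pendant '{"delta_pos":[[-0.0029,0.0005,0],[0,0,0]],"rot":[[0,0,0],[0,0,0]],"claw":[1,1]}'; python3 st.py L
```

```text
time_s: 3.38
ee_pos: [0.5257, 0.096, 0.2997]
tcp_rot: [[-0.984, 0.178, -0.001], [0.178, 0.984, 0.0], [0.001, 0.0, -1.0]]
contact_force: [0.8, -0.4, 0.8]
gripper_width: 0.0005
t 3.38 rack [-0.1469  0.0907  0.2997] tipz 0.1175 theta~0.116 r 0.098  Fx 0.84 Fy -0.25 Fz 0.83
time_s: 3.55
ee_pos: [0.5229, 0.0965, 0.2996]
tcp_rot: [[-0.984, 0.178, -0.0], [0.178, 0.984, -0.0], [0.0, -0.0, -1.0]]
contact_force: [1.8, -0.1, 0.0]
gripper_width: 0.0009
t 3.55 rack [-0.1497  0.0906  0.2996] tipz 0.1174 theta~0.145 r 0.098  Fx 1.78 Fy 0.26 Fz 0.02
```

```bash
python3 -m pendant '{"delta_pos":[[-0.0025,0.0005,-0.0003],[-0.0025,0.0005,-0.0003],[0,0,0]],"rot":[[0,0,0],[0,0,0],[0,0,0]],"claw":[1,1,1]}' >/dev/null; python3 st.py L
python3 -m pendant '{"delta_pos":[[-0.0025,0.0005,-0.0003],[0,0,0]],"rot":[[0,0,0],[0,0,0]],"claw":[1,1]}' >/dev/null; python3 st.py L
python3 -m pendant '{"delta_pos":[[-0.002,0.0004,-0.0003],[0,0,0]],"rot":[[0,0,0],[0,0,0]],"claw":[1,1]}' >/dev/null; python3 st.py L
```

```text
t 3.80 rack [-0.1549  0.0906  0.2989] tipz 0.1167 theta~0.199 r 0.098  Fx 1.64 Fy 0.82 Fz -0.73
t 3.97 rack [-0.1574  0.0906  0.2987] tipz 0.1165 theta~0.224 r 0.098  Fx 2.28 Fy 0.15 Fz 0.69
t 4.13 rack [-0.1594  0.0906  0.2984] tipz 0.1162 theta~0.244 r 0.098  Fx 1.92 Fy 0.01 Fz -0.31
```

```bash
python3 -m pendant '{"delta_pos":[[-0.002,0.0004,-0.0005],[0,0,0]],"rot":[[0,0,0],[0,0,0]],"claw":[1,1]}' >/dev/null; python3 st.py L
python3 -m pendant '{"delta_pos":[[-0.0015,0.0003,-0.0004],[0,0,0]],"rot":[[0,0,0],[0,0,0]],"claw":[1,1]}' >/dev/null; python3 st.py L
```

```text
t 4.30 rack [-0.1614  0.0906  0.298 ] tipz 0.1158 theta~0.266 r 0.098  Fx 1.70 Fy -0.46 Fz 0.17
t 4.47 rack [-0.1628  0.0907  0.2976] tipz 0.1154 theta~0.281 r 0.098  Fx 1.42 Fy -0.99 Fz -0.69
```

```bash
python3 -m pendant '{"delta_pos":[[-0.002,0.0004,-0.0005],[0,0,0]],"rot":[[0,0,0],[0,0,0]],"claw":[1,1]}' >/dev/null; python3 st.py L

```

```text
t 4.63 rack [-0.165   0.0907  0.297 ] tipz 0.1148 theta~0.304 r 0.098  Fx 2.21 Fy -0.74 Fz -0.26
```

```bash
python3 -m pendant '{"delta_pos":[[-0.002,0.0004,-0.0005],[0,0,0]],"rot":[[0,0,0],[0,0,0]],"claw":[1,1]}' >/dev/null; python3 st.py L

```

```text
t 4.80 rack [-0.167   0.0907  0.2965] tipz 0.1143 theta~0.325 r 0.098  Fx 1.36 Fy -1.05 Fz -0.68
```

```bash
python3 -m pendant '{"delta_pos":[[-0.002,0.0004,-0.0006],[0,0,0]],"rot":[[0,0,0],[0,0,0]],"claw":[1,1]}' >/dev/null; python3 st.py L

```

```text
t 4.97 rack [-0.1689  0.0908  0.296 ] tipz 0.1138 theta~0.344 r 0.098  Fx 3.04 Fy -0.59 Fz 0.09
```

```bash
python3 -m pendant '{"delta_pos":[[-0.002,0.0004,-0.0006],[0,0,0]],"rot":[[0,0,0],[0,0,0]],"claw":[1,1]}' >/dev/null; python3 st.py L

```

```text
t 5.13 rack [-0.1705  0.0907  0.2957] tipz 0.1135 theta~0.361 r 0.098  Fx 5.19 Fy -1.15 Fz -0.25
```

```bash
python3 -m pendant '{"delta_pos":[[-0.002,0.0004,-0.0007],[0,0,0]],"rot":[[0,0,0],[0,0,0]],"claw":[1,1]}' >/dev/null; python3 st.py L

```

```text
t 5.30 rack [-0.172   0.0907  0.2953] tipz 0.1131 theta~0.377 r 0.098  Fx 8.04 Fy -1.04 Fz -0.90
```

```bash
python3 -m pendant '{"delta_pos":[[-0.002,0.0004,-0.0008],[0,0,0]],"rot":[[0,0,0],[0,0,0]],"claw":[1,1]}' >/dev/null; python3 st.py L

```

```text
t 5.47 rack [-0.1735  0.0906  0.2949] tipz 0.1127 theta~0.393 r 0.098  Fx 10.04 Fy -1.90 Fz -0.21
```

```bash
python3 -m pendant '{"delta_pos":[[-0.002,0.0004,-0.0008],[0,0,0]],"rot":[[0,0,0],[0,0,0]],"claw":[1,1]}' >/dev/null; python3 st.py L

```

```text
t 5.63 rack [-0.175   0.0906  0.2945] tipz 0.1123 theta~0.408 r 0.098  Fx 12.37 Fy -2.06 Fz -0.70
```

The left bin binds at about 0.34 rad: the force climbed to 12 N over a few mm. I'll back off, lift out and push it home from outside.

```bash
python3 -m pendant '{"delta_pos":[[0.0098,-0.0018,0],[0.0098,-0.0018,0],[0,0,0.03],[0,0,0.03],[0,0,0],[-0.0344,0.0064,0],[-0.0344,0.0064,0],[-0.0138,0.0026,0],[0,0,0],[0,0,0]],"rot":[[0,0,0],[0,0,0],[0,0,0],[0,0,0],[0,0,0],[0,0,0],[0,0,0],[0,0,0],[0,0,0],[0,0,0]],"claw":[1,1,1,1,1,1,1,1,1,1]}' >/dev/null; python3 st.py L; python3 - <<'E'
from h import *
for n in["side","wrist"]:
    p,d=env.camera(n); cv2.imwrite(f"pics/{n}2.png",p[:,:,::-1])
E
```

```text
t 6.47 rack [-0.2415  0.0913  0.3531] tipz 0.1709 theta~0.617 r 0.182  Fx 1.47 Fy 1.40 Fz 0.34
```

View pics/side2.png

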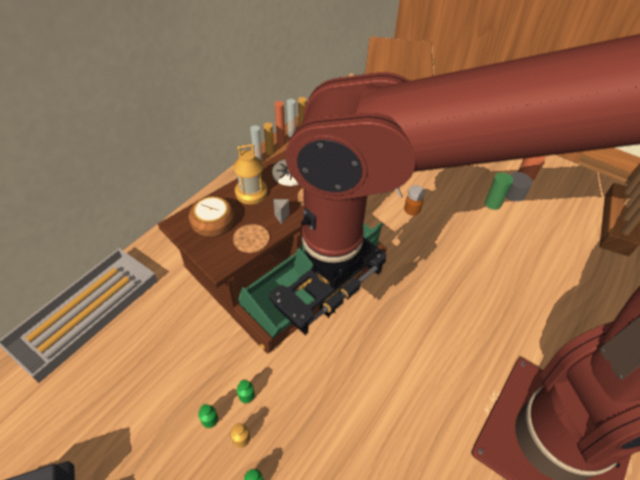

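View pics/wrist2.png

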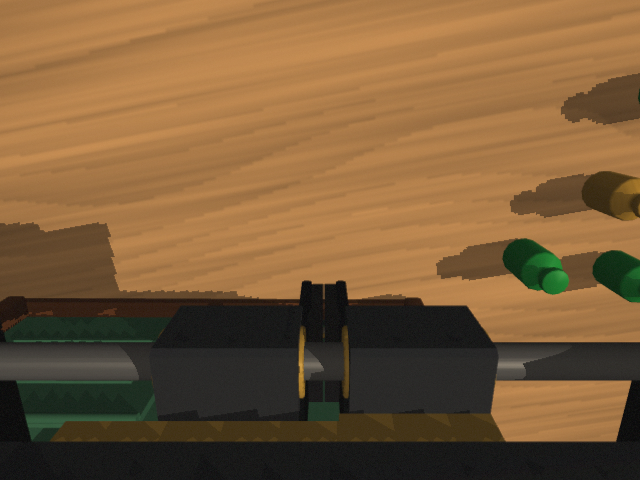

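The fingers are now in front of the left bin, clear of the rim. I'll lower them and push it shut.

```bash
python3 -m pendant '{"delta_pos":[[0,0,-0.03],[0,0,-0.026],[0.0147,-0.0027,0],[0.0098,-0.0018,0],[0.0059,-0.0011,0],[0.0039,-0.0007,0],[0.0039,-0.0007,0],[0.0039,-0.0007,0],[0.0039,-0.0007,0],[0,0,0]],"rot":[[0,0,0],[0,0,0],[0,0,0],[0,0,0],[0,0,0],[0,0,0],[0,0,0],[0,0,0],[0,0,0],[0,0,0]],"claw":[1,1,1,1,1,1,1,1,1,1]}' >/dev/null; python3 st.py L
```

```text
t 7.40 rack [-0.1937  0.0912  0.2975] tipz 0.1153 theta~0.555 r 0.109  Fx 0.09 Fy -0.29 Fz 0.72
```

```bash
python3 -m pendant '{"delta_pos":[[0.0039,-0.0007,0],[0.0039,-0.0007,0],[0.0039,-0.0007,0],[0.0039,-0.0007,0],[0.0039,-0.0007,0],[0.0039,-0.0007,0],[0,0,0]],"rot":[[0,0,0],[0,0,0],[0,0,0],[0,0,0],[0,0,0],[0,0,0],[0,0,0]],"claw":[1,1,1,1,1,1,1]}' >/dev/null; python3 st.py L
```

```text
t 7.98 rack [-0.1697  0.0913  0.2972] tipz 0.1150 theta~0.349 r 0.099  Fx 0.59 Fy 0.02 Fz -0.16
```

```bash
python3 -m pendant '{"delta_pos":[[0.0029,-0.0005,0],[0.0029,-0.0005,0],[0,0,0]],"rot":[[0,0,0],[0,0,0],[0,0,0]],"claw":[1,1,1]}' >/dev/null; python3 st.py L;python3 -m pendant '{"delta_pos":[[0.002,-0.0004,0],[0,0,0]],"rot":[[0,0,0],[0,0,0]],"claw":[1,1]}' >/dev/null; python3 st.py L
```

```text
t 8.23 rack [-0.1642  0.0914  0.2972] tipz 0.1150 theta~0.295 r 0.098  Fx 0.03 Fy -0.64 Fz -0.05
t 8.40 rack [-0.1624  0.0914  0.2971] tipz 0.1149 theta~0.278 r 0.097  Fx 0.62 Fy 0.26 Fz 0.36
```

```bash
python3 -m pendant '{"delta_pos":[[0.002,-0.0004,0],[0,0,0]],"rot":[[0,0,0],[0,0,0]],"claw":[1,1]}' >/dev/null; python3 st.py L
```

```text
t 8.57 rack [-0.1606  0.0914  0.2971] tipz 0.1149 theta~0.260 r 0.097  Fx -1.81 Fy -0.23 Fz 1.08
```

```bash
python3 -m pendant '{"delta_pos":[[0.002,-0.0004,0],[0,0,0]],"rot":[[0,0,0],[0,0,0]],"claw":[1,1]}' >/dev/null; python3 st.py L
```

```text
t 8.73 rack [-0.1597  0.0915  0.2969] tipz 0.1147 theta~0.252 r 0.097  Fx -11.20 Fy -0.91 Fz 8.41
```

```bash
python3 -m pendant '{"delta_pos":[[0.001,-0.0002,0],[0,0,0]],"rot":[[0,0,0],[0,0,0]],"claw":[1,1]}' >/dev/null; python3 st.py L
```

```text
t 8.90 rack [-0.1593  0.0915  0.2969] tipz 0.1147 theta~0.248 r 0.096  Fx -16.13 Fy -1.62 Fz 13.68
```

The home stop is stiff and the force rose fast: 16 N in Fx and about 21 N in total at the wrist. I'll back off at once.

```bash
python3 -m pendant '{"delta_pos":[[-0.004,0.0007,0],[-0.0197,0.0037,0],[-0.0197,0.0037,0],[0,0,0.03],[0,0,0.03],[0,0,0]],"rot":[[0,0,0],[0,0,0],[0,0,0],[0,0,0],[0,0,0],[0,0,0]],"claw":[1,1,1,1,1,1]}' >/dev/null; python3 st.py L; python3 - <<'E'
from h import *
for n in["side","scene"]:
    c=env.calibration(n);p,D=env.camera(n); cv2.imwrite(f"pics/{n}3.png",p[:,:,::-1]); np.save(f"pics/{n}3.npy",D)
    P=rack(cloud(c,D));hsv=cv2.cvtColor(p[:,:,::-1].copy(),cv2.COLOR_BGR2HSV)
    gr=(D>0)&(hsv[...,0]>60)&(hsv[...,0]<95)&(hsv[...,1]>70)
    for s in(1,-1):
        m=gr&(P[...,0]<-.12)&(P[...,0]>-.25)&(abs(P[...,1]-s*.085)<.06)&(P[...,2]>.05)
        q=P[m]
        for lo in(.05,.09,.13):
            k=(q[:,2]>lo)&(q[:,2]<lo+.015)
            if k.any(): print(n,s,lo,np.round(np.median(q[k,0]),4),k.sum())
E
```

```text
t 9.40 rack [-0.2003  0.0917  0.3622] tipz 0.1800 theta~0.387 r 0.171  Fx 1.44 Fy 0.66 Fz -0.32
side 1 0.05 -0.1505 119
side 1 0.09 -0.1494 29
side 1 0.13 -0.1507 29
side -1 0.05 -0.1513 106
side -1 0.09 -0.1515 35
side -1 0.13 -0.1543 75
scene 1 0.05 -0.1449 116
scene 1 0.09 -0.1449 163
scene 1 0.13 -0.1454 209
scene -1 0.05 -0.146 74
scene -1 0.09 -0.1472 122
scene -1 0.13 -0.1487 123
```

View pics/scene3.png

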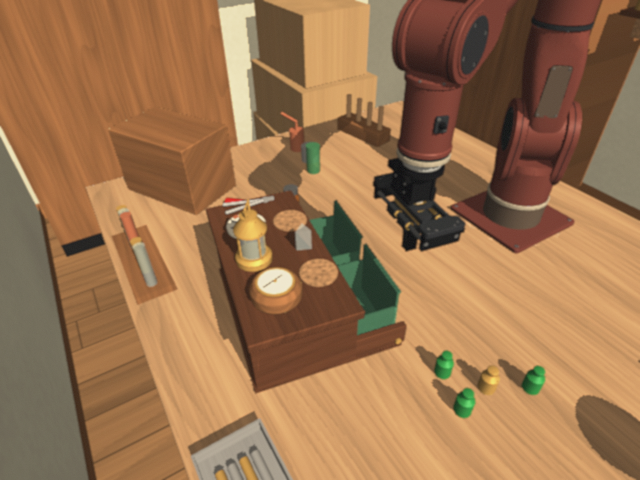

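The left bin stands vertical, home within about a millimetre. The right bin is next.

```bash
python3 -m pendant '{"delta_pos":[[0.0097,-0.0374,0],[0.0097,-0.0374,0],[0.0097,-0.0374,0],[0.0097,-0.0374,0],[0.0097,-0.0374,0],[0,0,0],[0,0,0]],"rot":[[0,0,0],[0,0,0],[0,0,0],[0,0,0],[0,0,0],[0,0,0],[0,0,0]],"claw":[1,1,1,1,1,1,1]}' | grep rot; python3 st.py R
```

```text
tcp_rot: [[-0.983, 0.183, -0.001], [0.183, 0.983, -0.002], [0.001, -0.002, -1.0]]
t 10.08 rack [-0.1194 -0.0862  0.3561] tipz 0.1739 theta~-0.104 r 0.155  Fx -0.97 Fy -0.41 Fz -0.06
```

```bash
python3 -m pendant '{"delta_pos":[[0,0,-0.03],[0,0,-0.027],[0,0,0],[-0.0098,0.0018,0],[-0.0059,0.0011,0],[-0.0039,0.0007,0],[-0.0039,0.0007,0],[-0.0039,0.0007,0],[0,0,0]],"rot":[[0,0,0],[0,0,0],[0,0,0],[0,0,0],[0,0,0],[0,0,0],[0,0,0],[0,0,0],[0,0,0]],"claw":[1,1,1,1,1,1,1,1,1]}' >/dev/null; python3 st.py R
python3 -m pendant '{"delta_pos":[[-0.0025,0.0005,-0.0003],[-0.0025,0.0005,-0.0003],[0,0,0]],"rot":[[0,0,0],[0,0,0],[0,0,0]],"claw":[1,1,1]}' >/dev/null; python3 st.py R
```

```text
t 10.83 rack [-0.1479 -0.0834  0.3008] tipz 0.1186 theta~0.126 r 0.099  Fx 0.14 Fy 0.83 Fz 0.32
t 11.08 rack [-0.1528 -0.0836  0.2998] tipz 0.1176 theta~0.176 r 0.098  Fx 0.89 Fy -0.03 Fz 1.62
```

```bash
python3 -m pendant '{"delta_pos":[[-0.0025,0.0005,-0.0004],[0,0,0]],"rot":[[0,0,0],[0,0,0]],"claw":[1,1]}' >/dev/null; python3 st.py R
python3 -m pendant '{"delta_pos":[[-0.0025,0.0005,-0.0005],[0,0,0]],"rot":[[0,0,0],[0,0,0]],"claw":[1,1]}' >/dev/null; python3 st.py R
```

```text
t 11.25 rack [-0.1554 -0.0837  0.2991] tipz 0.1169 theta~0.204 r 0.098  Fx 1.35 Fy 0.51 Fz 1.93
t 11.42 rack [-0.1581 -0.0837  0.2985] tipz 0.1163 theta~0.232 r 0.098  Fx 1.74 Fy -0.14 Fz 1.69
```

```bash
python3 -m pendant '{"delta_pos":[[-0.0029,0.0005,-0.0008],[-0.0029,0.0005,-0.0008],[-0.0029,0.0005,-0.0009],[-0.0029,0.0005,-0.001],[0,0,0]],"rot":[[0,0,0],[0,0,0],[0,0,0],[0,0,0],[0,0,0]],"claw":[1,1,1,1,1]}' >/dev/null; python3 st.py R
```

```text
t 11.83 rack [-0.1703 -0.0838  0.2948] tipz 0.1126 theta~0.363 r 0.097  Fx 0.55 Fy 0.22 Fz 0.82
```

```bash
python3 -m pendant '{"delta_pos":[[-0.0029,0.0005,-0.0012],[-0.0029,0.0005,-0.0013],[-0.0029,0.0005,-0.0014],[0,0,0]],"rot":[[0,0,0],[0,0,0],[0,0,0],[0,0,0]],"claw":[1,1,1,1]}' >/dev/null; python3 st.py R
```

```text
t 12.17 rack [-0.1791 -0.0839  0.2908] tipz 0.1086 theta~0.462 r 0.097  Fx 0.24 Fy 0.06 Fz 1.08
```

```bash
python3 -m pendant '{"delta_pos":[[-0.0029,0.0005,-0.0015],[-0.0029,0.0005,-0.0016],[-0.0029,0.0005,-0.0017],[0,0,0]],"rot":[[0,0,0],[0,0,0],[0,0,0],[0,0,0]],"claw":[1,1,1,1]}' >/dev/null; python3 st.py R
```

```text
t 12.50 rack [-0.1879 -0.084   0.2859] tipz 0.1037 theta~0.567 r 0.096  Fx 0.23 Fy -0.24 Fz 1.03
```

```bash
python3 -m pendant '{"delta_pos":[[-0.0029,0.0005,-0.0018],[-0.0029,0.0005,-0.0019],[0,0,0]],"rot":[[0,0,0],[0,0,0],[0,0,0]],"claw":[1,1,1]}' >/dev/null; python3 st.py R
```

```text
t 12.75 rack [-0.1937 -0.0841  0.2823] tipz 0.1001 theta~0.639 r 0.096  Fx -0.29 Fy 0.29 Fz 1.20
```

```bash
python3 -m pendant '{"delta_pos":[[-0.002,0.0004,-0.0014],[-0.002,0.0004,-0.0014],[0,0,0]],"rot":[[0,0,0],[0,0,0],[0,0,0]],"claw":[1,1,1]}' >/dev/null; python3 st.py R
```

```text
t 13.00 rack [-0.1976 -0.084   0.2796] tipz 0.0974 theta~0.687 r 0.096  Fx 0.54 Fy 1.97 Fz 0.65
```

```bash
python3 -m pendant '{"delta_pos":[[-0.002,0.0004,-0.0014],[0,0,0]],"rot":[[0,0,0],[0,0,0]],"claw":[1,1]}' >/dev/null; python3 st.py R
```

```text
t 13.17 rack [-0.1995 -0.084   0.2783] tipz 0.0961 theta~0.711 r 0.096  Fx 1.16 Fy 0.17 Fz 0.17
```

```bash
python3 -m pendant '{"delta_pos":[[-0.002,0.0004,-0.0015],[0,0,0]],"rot":[[0,0,0],[0,0,0]],"claw":[1,1]}' >/dev/null; python3 st.py R
```

```text
t 13.33 rack [-0.2012 -0.084   0.277 ] tipz 0.0948 theta~0.734 r 0.096  Fx 2.29 Fy -0.03 Fz 1.57
```

```bash
python3 -m pendant '{"delta_pos":[[-0.002,0.0004,-0.0015],[0,0,0]],"rot":[[0,0,0],[0,0,0]],"claw":[1,1]}' >/dev/null; python3 st.py R
```

```text
t 13.50 rack [-0.2029 -0.084   0.2758] tipz 0.0936 theta~0.755 r 0.096  Fx 5.41 Fy 0.99 Fz 1.54
```

```bash
python3 -m pendant '{"delta_pos":[[-0.002,0.0004,-0.0015],[0,0,0]],"rot":[[0,0,0],[0,0,0]],"claw":[1,1]}' >/dev/null; python3 st.py R
```

```text
t 13.67 rack [-0.2045 -0.084   0.2747] tipz 0.0925 theta~0.775 r 0.097  Fx 6.71 Fy -0.16 Fz 2.50
```

The right bin swung freely and came firmly up against its end at about 0.74 rad, with a 7 N pull. I'll withdraw, lift and go to the weight.

```bash
python3 -m pendant '{"delta_pos":[[0.0098,-0.0018,0],[0.0098,-0.0018,0.005],[0,0,0.03],[0,0,0.035],[0,0,0.02]],"rot":[[0,0,0],[0,0,0],[0,0,0],[0,0,0],[0,0,0]],"claw":[1,1,1,1,1]}' >/dev/null; python3 st.py R
python3 -m pendant '{"delta_pos":[[0,0.039,0],[0,0.04,0],[0,0.04,0],[0,0.04,0],[0,0.04,0],[0,0.04,0],[0,0.04,0],[0,0.04,0],[0,0.04,0],[0,0.04,0]],"rot":[[0,0,0],[0,0,0],[0,0,0],[0,0,0],[0,0,0],[0,0,0],[0,0,0],[0,0,0],[0,0,0],[0,0,0]],"claw":[1,0.5,0,0,0,0,0,0,0,0]}'
python3 -m pendant '{"delta_pos":[[0,0,0],[0,0,0]],"rot":[[0,0,0],[0,0,0]],"claw":[0,0]}'
python3 - <<'E'
from h import *
for n in["scene","side","wrist"]:
    c=env.calibration(n);p,D=env.camera(n); cv2.imwrite(f"pics/{n}4.png",p[:,:,::-1]); np.save(f"pics/{n}4.npy",D)
    if n=="wrist": print(np.round(c['T'],4).tolist())
E
```

```text
t 14.08 rack [-0.1856 -0.0842  0.366 ] tipz 0.1838 theta~0.298 r 0.170  Fx 0.30 Fy -0.79 Fz 0.98
time_s: 14.92
ee_pos: [0.4549, 0.3321, 0.3631]
tcp_rot: [[-0.984, 0.178, -0.002], [0.178, 0.984, -0.002], [0.002, -0.002, -1.0]]
contact_force: [1.7, -0.9, 1.0]
gripper_width: 0.0525
time_s: 15.08
ee_pos: [0.4545, 0.3327, 0.3625]
tcp_rot: [[-0.985, 0.174, -0.003], [0.174, 0.985, -0.003], [0.002, -0.003, -1.0]]
contact_force: [-0.2, -1.0, 0.2]
gripper_width: 0.0656
[[0.1788, -0.9397, -0.2916, 0.375], [0.9839, 0.1704, 0.0543, 0.3441], [-0.0013, -0.2966, 0.955, 0.3428], [0.0, 0.0, 0.0, 1.0]]
```

View pics/wrist4.png

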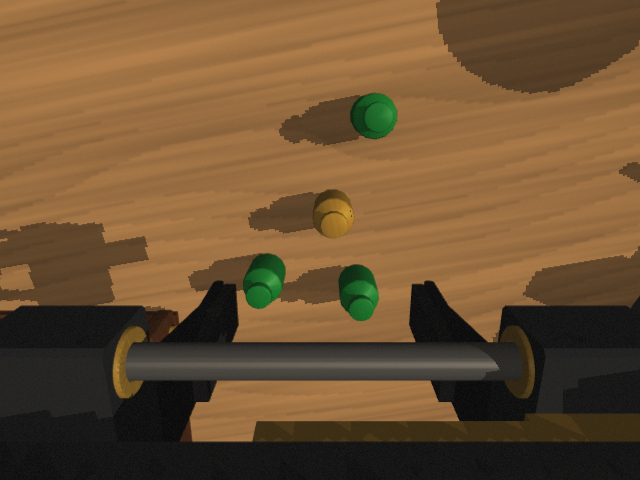

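View pics/scene4.png

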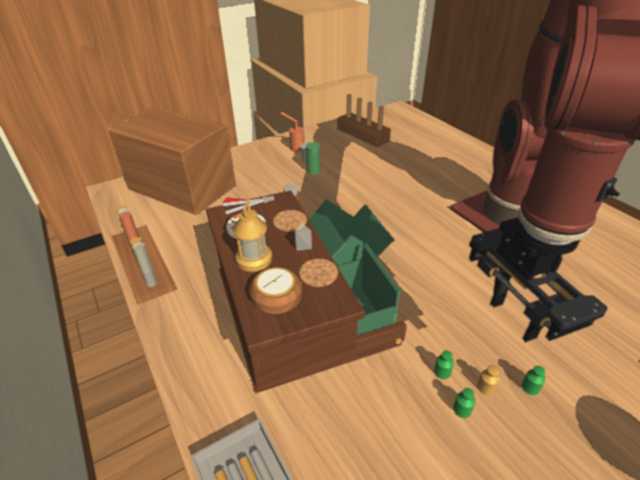

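The wrist view shows the brass weight at (333,225) among three green look-alikes. The scene view shows the right bin hanging out and the left one shut.

```bash
python3 - <<'E'
from h import *
import numpy as np
c=env.calibration("wrist"); img=cv2.imread("pics/wrist4.png"); D=np.load("pics/wrist4.npy"); hsv=cv2.cvtColor(img,cv2.COLOR_BGR2HSV)
W=cloud(c,D); m=np.zeros(D.shape,bool); m[180:250,300:370]=1
m&=(hsv[...,1]>120)&(W[...,2]>.015)&(W[...,2]<.07)
w=W[m]; print(m.sum(),w.min(0),w.max(0)); t=w[w[:,2]>.055]; print("top",t.mean(0),len(t), (t.min(0)+t.max(0))/2)
print(env.sense()['ee_pos'],hsv[225,335])
E
```

```text
1489 [0.44236856 0.32035603 0.01513302] [0.47305042 0.35152382 0.05967246]
top [0.45792715 0.33561521 0.05660176] 528 [0.45810011 0.33573696 0.0573378 ]
[0.45606845 0.32903062 0.36356263] [ 18 186 163]
```

```bash
python3 -m pendant '{"delta_pos":[[0.003,0.005,-0.03],[0,0,-0.03],[0,0,-0.03],[0,0,-0.01],[0,0,0],[0,0,0]],"rot":[[0,0,0],[0,0,0],[0,0,0],[0,0,0],[0,0,0],[0,0,0]],"claw":[0,0,0,0,0,0]}'; python3 -c "
from cell import env;print(env.sense()['ee_pos'])"
```

```text
time_s: 15.73
ee_pos: [0.4594, 0.3348, 0.2649]
tcp_rot: [[-0.984, 0.179, 0.0], [0.179, 0.984, -0.0], [-0.0, -0.0, -1.0]]
contact_force: [0.2, 0.6, 0.7]
gripper_width: 0.087
[0.45937288 0.33478109 0.26489712]
```

```bash
python3 -m pendant '{"delta_pos":[[-0.001,0.001,-0.025],[0,0,-0.025],[0,0,-0.015],[0,0,-0.006],[0,0,0],[0,0,0]],"rot":[[0,0,0],[0,0,0],[0,0,0],[0,0,0],[0,0,0],[0,0,0]],"claw":[0,0,0,0,0,0]}'; python3 -m pendant '{"delta_pos":[[0,0,0],[0,0,0],[0,0,0],[0,0,0],[0,0,0],[0,0,0],[0,0,0],[0,0,0],[0,0,0],[0,0,0]],"rot":[[0,0,0],[0,0,0],[0,0,0],[0,0,0],[0,0,0],[0,0,0],[0,0,0],[0,0,0],[0,0,0],[0,0,0]],"claw":[0.3,0.4,0.45,0.5,0.55,0.6,0.7,0.8,0.9,1]}' 20
```

```text
time_s: 16.23
ee_pos: [0.4587, 0.3368, 0.1948]
tcp_rot: [[-0.984, 0.178, 0.002], [0.178, 0.984, 0.001], [-0.001, 0.002, -1.0]]
contact_force: [-0.1, 0.2, -0.1]
gripper_width: 0.087
time_s: 17.07
ee_pos: [0.4579, 0.3365, 0.193]
tcp_rot: [[-0.984, 0.178, -0.0], [0.178, 0.984, -0.0], [0.0, -0.0, -1.0]]
contact_force: [0.7, -0.2, 0.4]
gripper_width: 0.0306
```

```bash
python3 -m pendant '{"delta_pos":[[0,0,0.01],[0,0,0.025],[0,0,0.035],[0,0,0.035],[0,0,0.035],[0,0,0.035],[0,0,0.035],[0,0,0.025],[0,0,0],[0,0,0]],"rot":[[0,0,0],[0,0,0],[0,0,0],[0,0,0],[0,0,0],[0,0,0],[0,0,0],[0,0,0],[0,0,0],[0,0,0]],"claw":[1,1,1,1,1,1,1,1,1,1]}' 20; python3 -m pendant '{"delta_pos":[[0.015,-0.02,0],[0.02,-0.028,0],[0.02,-0.028,0],[0.02,-0.028,0],[0.02,-0.028,0],[0.02,-0.028,0],[0.02,-0.028,0],[0.02,-0.028,0],[0.02,-0.028,0],[0.009,-0.014,0]],"rot":[[0,0,0],[0,0,0],[0,0,0],[0,0,0],[0,0,0],[0,0,0],[0,0,0],[0,0,0],[0,0,0],[0,0,0]],"claw":[1,1,1,1,1,1,1,1,1,1]}';python3 -m pendant '{"delta_pos":[[0,0,0],[0,0,0]],"rot":[[0,0,0],[0,0,0]],"claw":[1,1]}'
python3 - <<'E'
from h import *
for n in["side","wrist"]:
    c=env.calibration(n);p,D=env.camera(n); cv2.imwrite(f"pics/{n}5.png",p[:,:,::-1])
E
```

```text
time_s: 17.9
ee_pos: [0.458, 0.3363, 0.4299]
tcp_rot: [[-0.984, 0.178, 0.002], [0.178, 0.984, 0.002], [-0.002, 0.003, -1.0]]
contact_force: [0.6, -0.5, -2.1]
gripper_width: 0.0308
time_s: 18.73
ee_pos: [0.6431, 0.0739, 0.4261]
tcp_rot: [[-0.983, 0.182, -0.002], [0.182, 0.983, -0.003], [0.002, -0.004, -1.0]]
contact_force: [-0.6, -1.4, -2.2]
gripper_width: 0.0307
time_s: 18.9
ee_pos: [0.6419, 0.0772, 0.4262]
tcp_rot: [[-0.984, 0.181, -0.003], [0.181, 0.984, -0.001], [0.003, -0.002, -1.0]]
contact_force: [0.1, 0.6, -2.0]
gripper_width: 0.0307
```

View pics/wrist5.png

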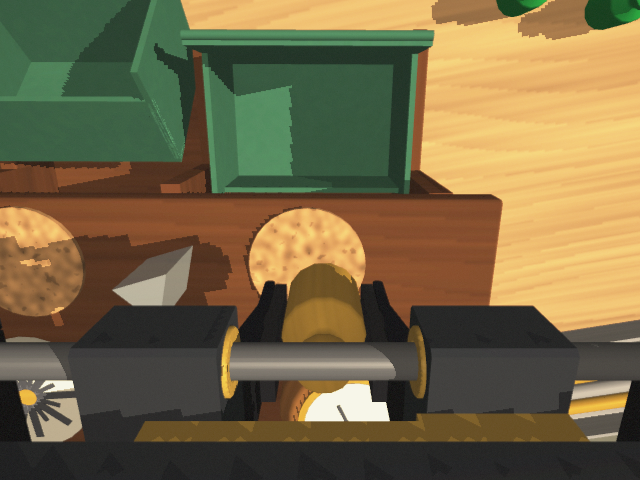

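View pics/side5.png

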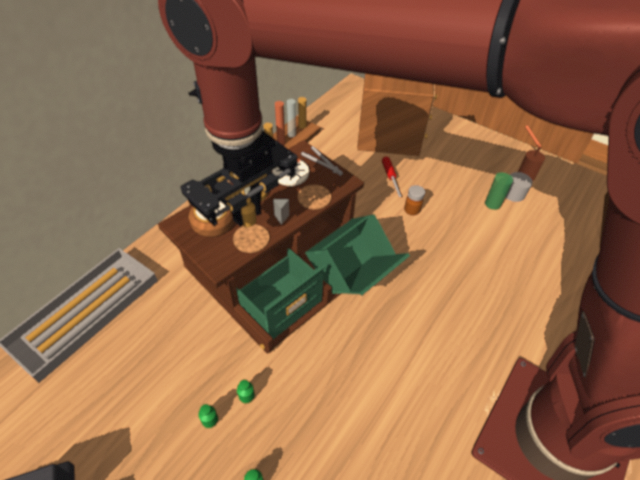

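The weight is held upright. The wrist view shows the left pad at (307,250), with the barometer behind it and the prism to its left at (160,275). I'll correct the position and lower it.

```bash
python3 -m pendant '{"delta_pos":[[0.008,-0.008,0],[0,0,-0.015],[0,0,-0.015],[0,0,-0.012],[0,0,0],[0,0,0],[0,0,0]],"rot":[[0,0,0],[0,0,0],[0,0,0],[0,0,0],[0,0,0],[0,0,0],[0,0,0]],"claw":[1,1,1,1,1,1,1]}' ; python3 -c "
from cell import env;print(env.sense()['ee_pos'])"
```

```text
time_s: 19.58
ee_pos: [0.6501, 0.0707, 0.3868]
tcp_rot: [[-0.984, 0.177, 0.001], [0.177, 0.984, 0.0], [-0.001, 0.0, -1.0]]
contact_force: [0.8, -0.2, -2.2]
gripper_width: 0.0311
[0.65006005 0.07073443 0.38679748]
```

```bash
python3 -m pendant '{"delta_pos":[[0,-0.0015,-0.008],[0,0,-0.006],[0,0,-0.004],[0,0,-0.002],[0,0,0],[0,0,0]],"rot":[[0,0,0],[0,0,0],[0,0,0],[0,0,0],[0,0,0],[0,0,0]],"claw":[1,1,1,1,1,1]}'
```

```text
time_s: 20.08
ee_pos: [0.6499, 0.069, 0.366]
tcp_rot: [[-0.984, 0.178, -0.0], [0.178, 0.984, -0.0], [0.0, -0.0, -1.0]]
contact_force: [0.2, -0.5, -3.3]
gripper_width: 0.0311
```

```bash
python3 -m pendant '{"delta_pos":[[0,0,-0.001],[0,0,-0.001],[0,0,0]],"rot":[[0,0,0],[0,0,0],[0,0,0]],"claw":[1,1,1]}'
```

```text
time_s: 20.33
ee_pos: [0.65, 0.069, 0.3641]
tcp_rot: [[-0.984, 0.178, 0.0], [0.178, 0.984, 0.0], [-0.0, 0.0, -1.0]]
contact_force: [0.2, 1.0, -1.5]
gripper_width: 0.0312
```

```bash
python3 -m pendant '{"delta_pos":[[0,0,-0.001],[0,0,0],[0,0,0]],"rot":[[0,0,0],[0,0,0],[0,0,0]],"claw":[1,1,1]}'
```

```text
time_s: 20.58
ee_pos: [0.6499, 0.069, 0.364]
tcp_rot: [[-0.984, 0.178, 0.001], [0.178, 0.984, 0.0], [-0.001, 0.001, -1.0]]
contact_force: [-3.3, 0.1, 4.8]
gripper_width: 0.0312
```

It's touching down: Fz has turned positive at +4.8 N. I'll release and retreat upward.

```bash
python3 -m pendant '{"delta_pos":[[0,0,0],[0,0,0],[0,0,0],[0,0,0],[0,0,0],[0,0,0],[0,0,0]],"rot":[[0,0,0],[0,0,0],[0,0,0],[0,0,0],[0,0,0],[0,0,0],[0,0,0]],"claw":[0.55,0.5,0.45,0.4,0.35,0.35,0.35]}'; python3 -m pendant '{"delta_pos":[[0,0,0.01],[0,0,0.02],[0,0,0.03],[0,0,0.03],[0,0,0.03],[-0.03,0.006,0.01],[-0.035,0.006,0],[-0.035,0.006,0],[-0.035,0.006,0],[0,0,0]],"rot":[[0,0,0],[0,0,0],[0,0,0],[0,0,0],[0,0,0],[0,0,0],[0,0,0],[0,0,0],[0,0,0],[0,0,0]],"claw":[0.35,0.35,0.35,0.35,0.35,0.35,0.35,0.35,0.35,0.35]}'
python3 -m pendant '{"delta_pos":[[-0.015,0.03,0],[-0.015,0.035,0],[-0.015,0.035,0],[-0.01,0.035,0],[0,0,0]],"rot":[[0,0,0],[0,0,0],[0,0,0],[0,0,0],[0,0,0]],"claw":[0.35,0.35,0.35,0.35,0.35]}'
python3 - <<'E'
from h import *
for n in["scene","side","wrist"]:
    c=env.calibration(n);p,D=env.camera(n); cv2.imwrite(f"pics/{n}6.png",p[:,:,::-1])
    P=rack(cloud(c,D));hsv=cv2.cvtColor(p[:,:,::-1].copy(),cv2.COLOR_BGR2HSV)
    m=(D>0)&(P[...,0]>-.055)&(P[...,0]<.012)&(abs(P[...,1]-.0855)<.034)&(P[...,2]>.176)&(P[...,2]<.25)
    q=P[m]
    if m.sum()>20:
        t=q[q[:,2]>q[:,2].max()-.006]; b=q[(q[:,2]>.18)&(q[:,2]<.2)]
        print(n,m.sum(),"zmax",q[:,2].max(),"top",t.mean(0).round(4),"lowmin",b.min(0).round(4),b.max(0).round(4))
    gr=(D>0)&(hsv[...,0]>60)&(hsv[...,0]<95)&(hsv[...,1]>70)
    for s in(1,-1):
        k=gr&(P[...,0]<-.12)&(P[...,0]>-.26)&(abs(P[...,1]-s*.085)<.05)&(P[...,2]>.05)
        if k.sum()>30:
            q=P[k]; e=q[q[:,0]<q[:,0].min()+.006]; print(n,s,"outermost",e.mean(0).round(4), "th",np.arctan2(-(e.mean(0)[0]+.150),e.mean(0)[2]-.02).round(3))
E
```

```text
time_s: 21.17
ee_pos: [0.6499, 0.069, 0.363]
tcp_rot: [[-0.984, 0.178, -0.0], [0.178, 0.984, -0.0], [0.0, -0.0, -1.0]]
contact_force: [-0.2, -0.5, 0.3]
gripper_width: 0.0554
time_s: 22.0
ee_pos: [0.5104, 0.0935, 0.4943]
tcp_rot: [[-0.984, 0.176, -0.001], [0.176, 0.984, 0.003], [0.001, 0.003, -1.0]]
contact_force: [1.4, 0.5, 0.3]
gripper_width: 0.056
time_s: 22.42
ee_pos: [0.4567, 0.2352, 0.4935]
tcp_rot: [[-0.986, 0.168, -0.001], [0.168, 0.986, 0.002], [0.001, 0.002, -1.0]]
contact_force: [-1.2, -0.1, -0.7]
gripper_width: 0.0564
scene 451 zmax 0.22939657544551023 top [-0.0188  0.0884  0.2267] lowmin [-0.0335  0.0838  0.1801] [-0.0035  0.1036  0.1999]
scene 1 outermost [-0.1479  0.0834  0.1351] th -0.019
scene -1 outermost [-0.2262 -0.0839  0.1061] th 0.725
side 1 outermost [-0.2496  0.1341  0.3845] th 0.267
side -1 outermost [-0.2302 -0.0835  0.1086] th 0.736
wrist 1 outermost [-0.2436  0.131   0.3884] th 0.249
wrist -1 outermost [-0.232  -0.0563  0.1078] th 0.751
```

View pics/scene6.png

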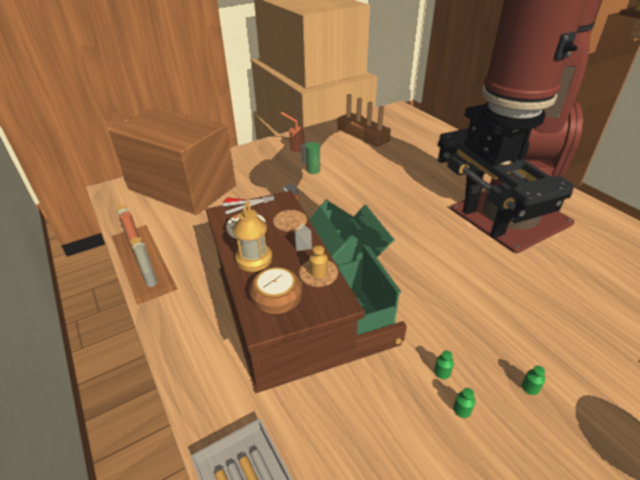

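View pics/side6.png

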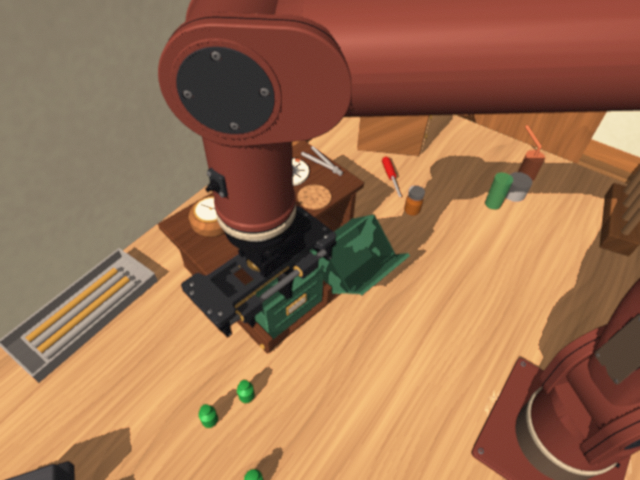

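The scene view shows the weight standing on the left pad at (318,265), its top at 229 mm (171 + 58) and its centre 2–3 mm from the pad's centre. The left bin is home, the right one hangs out at about 0.73 rad, and the robot is clear.

```bash
python3 -c "
from cell import env; print(env.sign_off())"
```

```text
the job is handed in; nothing more can be done
None
```

The job is handed in at about 22.6 s, but one push may have gone over the 20 N limit on the bins.

**What I did:**
- The left bin bound at about 0.34 rad under a firm pull that peaked at about 12 N, above the suggested 6–10 N. I pushed it back home.
- The right bin swung freely to its end stop at about 0.74 rad with a pull of about 7 N, and I left it hanging fully out.
- I stood the brass weight on the left cork pad.

**Last checks:**
- **Left bin:** its front wall is upright at the shut position, so the angle is about 0.
- **Right bin:** it hangs at about 0.73 rad.
- **Weight:** it stands upright with its top at 229 mm, the height expected on the pad, and its centre is 2–3 mm from the pad's centre.
- **Other things:** everything else looks undisturbed by eye. I did not measure it. The arm is clear of everything.

**The doubtful push:** while I was seating the left bin against its stiff home stop, the wrist sensor briefly read 16 N horizontally and 14 N vertically, about 21 N in all. The reading is noisy by about 1 N, and I backed off at once. If that was all contact force on the bin, it slightly broke the 20 N limit. I could not confirm this either way.

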